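Repack the overfull parts tub and close its lid

ROBOT

A 6-joint arm with a two-finger parallel gripper is mounted at the origin on the work surface. World frame = base frame: x ahead of the robot, y to its left, z up, the work surface at z = 0. Lengths are in m, angles in degrees, forces in N, time in s.
With the tool pointing down it reaches from about 0.4 to 0.825 m from the base axis. Payload 7 kg.
Tool frame: the origin (TCP) lies midway between the tips of the shut fingers; the grasp point (between the pads) lies 19 mm behind it; z points along the fingers, y is the line along which they close (so a half turn about z gives the same grasp; the last joint's range is limited). The gripper opens to 88 mm and grips with 3 to 60 N. Pads are 19 mm wide; open, the fingers measure 130 mm over their backs; the gripper's body (78 mm by 193 mm) begins 47 mm behind the grasp point.
Start: joints at [79.704, 20.546, 0.682, 0, -70.136, -16.507], TCP at [0.304, 0.602, 0.196] pointing down, gripper open.
Joint ranges: [-176.03, 176.03], [-82.01, 121.73], [-58.28, 71.71], [-173.87, 95.51], [-174.79, -0.11], [-173.66, 173.66]. Speed limits (degrees/s): [136.94, 136.94, 172.46, 180, 180, 180].

INTERFACE

Orientations are given as [roll, pitch, yaw] about the fixed x, y, z axes, in that order (R = Rz(yaw) Ry(pitch) Rx(roll)).
In Python, from plant import r, eyes, workorder gives the robot as it stands.
- The arm moves only by the tool step_arm, never from a script. Its argument "plan" is a list of rows, each a list of 5 numbers: the shift along the tool's x, y, z each as a share of 25 cm, from -1 to 1, then the turn about the tool's z as a share of 60 degrees, from -1 to 1, then the finger opening in mm, from 0 to 87.6. In form: [[x, y, z, turn, jaw], ...]. A call has 1 to 12 rows; each row is the pose to reach, as a shift and turn from the pose commanded when the call began, along the tool's axes at that moment; what a row does not reach only later rows make up. A row lasts 1/12 s, in which the tool goes at most 41.7 mm and 7.16 degrees, less where a joint would pass 70% of its speed; a pose out of reach is approached as far as the arm can. A call with a number of a shift or a turn outside -1 to 1 is refused whole. A call with a gripper value outside its range is refused whole. The fingers move at their own pace and stop on an object; "newtons" is the grip in N (left out, the last holds). Time passes only in rows, so rows that repeat a pose let the fingers close. It gives the time, the measured TCP pose, the force, the opening and the grip force at its end, in the units of the state.
- r.get_state(): the state, without advancing time (a new reading comes with each control period).
- eyes.capture(name): name is "scene" or "top"; returns the picture (400x640x3 uint8, red, green, blue); there is no depth.
- eyes.camera_model(name): a dict with "fov_y" (degrees; the focal length in pixels is half the picture's height over the tangent of half this angle, whatever the lens; pixels are square), "cx", "cy" (the principal point, pixels), "k1" (the pictures are not rectified: a ray, as slopes to the right and down, at radius r is drawn at 1 + k1 r^2 times it, then the intrinsics apply), "world_to_cam" (4x4, takes a point from world to camera coordinates). Camera axes: x right, y up, looking along -z (the intrinsics and any distortion apply to the point x, -y, -z); pixel columns grow to the right and rows downward; lengths in m; the calibration is good to about 2 mm. A picture is of the moment at which its call begins. camera_model takes no time and is no camera call.
- workorder.close_job(): hands the job in; it is judged then, once.
The state is a dict: "time_s": time; "joints": joint angles; "qd": joint speeds; "joint_torque": joint torques, N m; "tcp_pos": TCP position; "eef_rot": TCP orientation; "contact_force": force on the tool from outside, world axes, zero at the start; "moment": the same for the moment, N m; "gripper_width": finger opening in m; "gripper_force": force on a finger pad.
Only numpy, scipy, OpenCV 4.12 (cv2) and the standard library are available. Lean on these libraries where they do the work, as an engineer would, in place of code of your own. Each camera call takes 0.05 s, during which the arm holds its last target. There are 200 camera calls.

TASK

The white parts tub is badly packed and its lid will not go on: lay the aluminium bar that lies across its rim down inside the tub, move the relay off the top of the transformer to lower in the tub, and add the yellow gearmotor from the bench, so that all four parts lie in the tub with nothing above the orange fill line. Then put the blue lid on so that it sits fully home and level all round, and let go. Leave everything else on the bench where it is.

Things in the scene. Friction and masses are not known exactly. Their poses are not given: they have to be found in the camera images.
- tub: open white parts tub, fixed to the bench, outside 152 (x) by 238 (y) by 60 mm high, walls 4, floor 5 mm (inside 144 by 230 by 55 deep). Orange fill line inside, 44 mm above the bench. Origin: centre of the underside, z up. The bar starts on its rim, along its x, at y from 25 to 45 mm; the transformer stands near (-30, -60) mm. The rest of the floor is free.
- lid: blue lid, plate 158 (x) by 244 (y) by 4 mm, 160 g, lying right way up on the bench. Below the plate a tapered plug 12 mm deep fits into the tub with 2.5 mm of play each side. Origin: centre of the plug's underside, z up. Fully home the plate rests on the tub's rim, the origin 48 mm above the tub's, its x along the tub's x. Either way round fits.
- lid_grip (a point): centre of the black handle bar of the lid, 44 mm above the lid's origin; the bar runs along the lid's y, 92 mm long, 16 mm wide, 16 mm high, with 20 mm free below it to the plate.
- bar: finned aluminium heat-sink bar, 172 (its x) by 20 (y) by 16 mm high (z), 90 g, fins up. Origin: its centre. It starts across the tub's rim, its centre 68 mm above the bench.
- transformer: small transformer, dark steel core with copper winding, 44 (x) by 50 (y) by 34 mm high, 320 g, standing in the tub from the start and to stay in it; it may be left where it is. Origin: its centre.
- relay: relay module, red case 42 (its x) by 26 (y) by 20 mm on a green board 52 by 30 by 4 mm; 24 mm high in all, 40 g. Origin: its centre, z up, 12 mm above its underside. It starts on top of the transformer, its top 63 mm above the bench.
- gearmotor: yellow gearmotor, 64 (its x) by 22 (y) by 19 mm high; yellow gearbox 40 mm long centred at its x = -12 mm, steel motor can (18 mm wide) at the +x end, 35 g, lying on the bench at the left or right of the tub and the lid. Origin: at half height, in the middle of its length.
- capacitor: large black capacitor, 35 mm across, 70 mm tall, standing on the bench: too tall for the tub, to be left alone. Origin: centre of its underside.
- solder_spool: spool of solder, 56 mm across, 50 mm tall, to be left alone. Origin: centre of its underside.
- cleaner_bottle: white bottle with blue cap, 56 mm across, 150 mm tall, to be left alone. Origin: centre of its underside.
- tip_tin: open brass tin, 64 mm across, 35 mm tall, to be left alone. Origin: centre of its underside.
- screwdriver: green screwdriver, 200 mm long, lying on the bench, to be left alone. Origin: its middle.
- pliers: orange-handled pliers, 180 mm long, lying on the bench, to be left alone. Origin: near the pivot.
Things that resemble listed ones, but are neither listed nor needed, are in the scene too. Several things have the shape of the gearmotor; the one meant has the colours described above. Of the things shaped like the bar, the aluminium one is meant.

How it is judged (in metres and radians):
On the way, in this order (a step that is already met when the one before it is completed fails the run):
1. the bar, relay, gearmotor and transformer all lie inside the tub, below the fill line (z of each of bar, relay, gearmotor, transformer in the frame of tub below 0.036 m and x of bar in the frame of tub between -0.072 and 0.072 m and y of bar in the frame of tub between -0.115 and 0.115 m and x of relay in the frame of tub between -0.072 and 0.072 m and y of relay in the frame of tub between -0.115 and 0.115 m and x of gearmotor in the frame of tub between -0.072 and 0.072 m and y of gearmotor in the frame of tub between -0.115 and 0.115 m and x of transformer in the frame of tub between -0.072 and 0.072 m and y of transformer in the frame of tub between -0.115 and 0.115 m), for 0.2 s.
2. the lid sits fully home on the tub (z of lid in the frame of tub below 0.0505 m and horizontal distance between lid and tub below 0.007 m and angle between lid's own z axis and vertical below 0.03 rad and angle between the x axis of lid and the x axis of tub, either way round below 0.08 rad), for 0.2 s.
At the end, for the whole second after the job is handed in: bar, relay, gearmotor and transformer have their centres inside the tub, under 36 mm above its underside; the lid is home (origin under 50.5 mm above the tub's, within 7 mm of its centre, tilt under 0.03 rad, turned under 0.08 rad from the tub, either way round); all at rest (all of step 1 and all of step 2 and linear speed of each of lid, bar, relay, gearmotor, transformer below 0.02 m/s); the robot touches nothing.
It fails at once if the capacitor, solder spool, bottle, tin, screwdriver or pliers is moved more than 40 mm (distance of any of capacitor, solder_spool, cleaner_bottle, tip_tin, screwdriver, pliers from where it was at the start of the episode above 0.04 m).
It fails at once if the capacitor, solder spool, bottle or tin is knocked over (angle between any of capacitor, solder_spool, cleaner_bottle, tip_tin's own z axis and vertical above 0.5 rad).
It also fails if it takes over 72 s, if anything falls off the work surface, if the arm or the gripper's body presses on something with over 40 N, if the wrist force passes 120 N, or if a joint passes its speed limit or range.

## Working session

There is one attempt and no reset: what is moved stays moved. The work goes in short steps, Python scripts to look and compute and a tool call to move; the robot and the scene stay as the last step left them, time stands still between calls to the robot, and variables do not carry over. Pictures are saved under pics/ and viewed, at most 10 in all, crops included, and the job is handed in when it is done.

Besides the shell and the picture viewer there is one more tool, called as name(argument=value, ...), one argument or row to a line, values as JSON. step_arm: Moves the arm, as the interface text tells. Its arguments: {"type":"object","properties":{"plan":{"type":"array"},"newtons":{"type":"number"}},"required":["plan"]}

```bash
mkdir -p pics; ls
cat > h.py <<'E'
import numpy as np, cv2
from plant import r, eyes, workorder
def cam(n):
    m=eyes.camera_model(n); f=200/np.tan(np.radians(m["fov_y"])/2)
    K=np.array([[f,0,m["cx"]],[0,f,m["cy"]],[0,0,1.]]); return K,np.array([m["k1"],0,0,0.]),np.array(m["world_to_cam"])
def ray(n,uv):
    K,d,T=cam(n); p=cv2.undistortPoints(np.array(uv,float).reshape(-1,1,2),K,d)[:,0]
    v=np.c_[p[:,0],-p[:,1],-np.ones(len(p))]@T[:3,:3]; c=-T[:3,:3].T@T[:3,3]; return c,v
def onz(n,uv,z):
    c,v=ray(n,uv); return c+v*((z-c[2])/v[:,2:])
def snap(n,f):
    a=eyes.capture(n); cv2.imwrite("pics/"+f,a[:,:,::-1]); return a
E
python3 - <<'E'
from h import *
snap("top","t0.png");snap("scene","s0.png")
for n in("top","scene"):print(eyes.camera_model(n))
s=r.get_state();print(s)
E
```

```text
pics
{'fov_y': 57.48725897692601, 'cx': 324.147196380792, 'cy': 195.36896988060832, 'k1': -0.04147803163452944, 'world_to_cam': array([[ 2.61011575e-02, -9.99659073e-01,  6.83568395e-04,
         4.49689097e-03],
       [ 9.96076898e-01,  2.60654530e-02,  8.45659864e-02,
        -5.35146972e-01],
       [-8.45549731e-02, -1.52638344e-03,  9.96417647e-01,
        -9.76118718e-01],
       [ 0.00000000e+00,  0.00000000e+00,  0.00000000e+00,
         1.00000000e+00]])}
{'fov_y': 44.27218336077348, 'cx': 323.06198825398474, 'cy': 202.82388862259722, 'k1': -0.1152548151438416, 'world_to_cam': array([[-0.28375478,  0.95886039, -0.0083656 ,  0.13607766],
       [-0.80438346, -0.23327349,  0.54639796,  0.39773382],
       [ 0.52196789,  0.16177218,  0.8374839 , -1.51452257],
       [ 0.        ,  0.        ,  0.        ,  1.        ]])}
{'time_s': 0.1, 'joints': array([ 7.97038927e+01,  2.05858773e+01,  6.38154641e-01, -1.87009843e-02,
       -7.01352551e+01, -1.65064722e+01]), 'qd': array([ 0.08591939, -0.06020951,  0.16369063,  0.07184155, -0.06058342,
       -0.08676663]), 'joint_torque': array([-1.36026883e-03, -5.84165347e+01,  2.93748826e+01,  7.01532885e+00,
        1.01840752e-02, -5.22962887e-05]), 'tcp_pos': array([0.30417667, 0.60202949, 0.19532319]), 'eef_rot': array([ 1.79915446e+02, -6.72168443e-03, -2.68089419e+01]), 'contact_force': array([-0.47425731, -0.15950193, -0.06137501]), 'moment': array([-0.00744668,  0.02287133, -0.00235455]), 'gripper_force': 0.0, 'gripper_width': 0.08747644486373786}
```

View pics/t0.png

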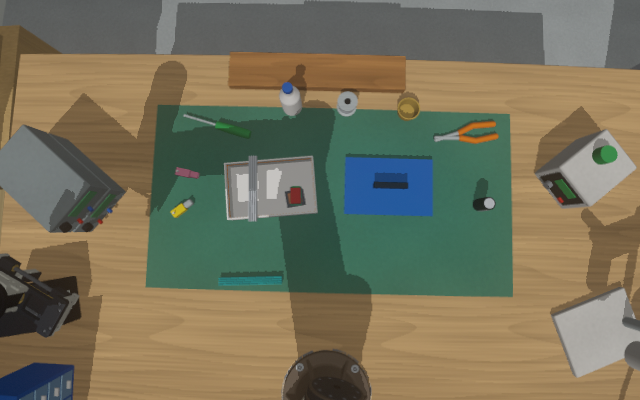

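View pics/s0.png

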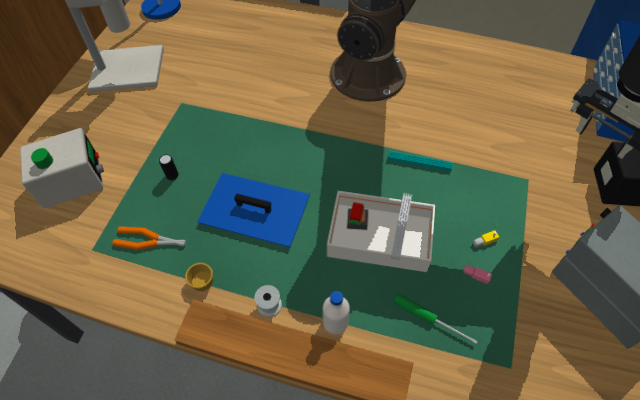

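The top view shows the tub at about (270,188), the bar at (253,188), the relay at (295,197), the lid at (389,186) and the yellow gearmotor at (181,208). The scene view agrees. I'll measure these by colour next.

```bash
cat >> h.py <<'E'
def blob(a,lo,hi,box):
    m=cv2.inRange(cv2.cvtColor(a,cv2.COLOR_RGB2HSV),lo,hi); k=np.zeros_like(m); x0,y0,x1,y1=box; k[y0:y1,x0:x1]=m[y0:y1,x0:x1]
    c=max(cv2.findContours(k,0,1)[0],key=cv2.contourArea); return c[:,0].astype(float)
def rect(n,c,z):
    p=onz(n,c,z)[:,:2]; (x,y),(w,h),ang=cv2.minAreaRect((p*1000).astype(np.float32))
    if w<h: w,h,ang=h,w,ang+90
    return np.round([x,y,w,h,(ang+90)%180-90],1)
E
python3 - <<'E'
from h import *
t=cv2.imread("pics/t0.png")[:,:,::-1].copy(); s=cv2.imread("pics/s0.png")[:,:,::-1].copy()
big=np.hstack([cv2.resize(t[145:230,160:330],None,fx=4.6,fy=4.6,interpolation=2)])
cv2.imwrite("pics/c0.png",big[:,:,::-1])
print("lid",rect("top",blob(t,(100,120,60),(125,255,255),(330,145,445,225)),.016), rect("scene",blob(s,(100,120,60),(125,255,255),(190,160,320,255)),.016))
for n,a,b in(("top",t,(165,195,195,220)),("scene",s,(465,225,505,255))):
    print("gear yellow",rect(n,blob(a,(22,140,120),(34,255,255),b),.015 if n=="top" else .01))
for n,a,b in(("top",t,(280,180,310,212)),("scene",s,(340,195,375,235))):
    print("relay",rect(n,blob(a,(0,120,60),(8,255,255),b),.063))
def rim(n,a,b):
    m=cv2.inRange(cv2.cvtColor(a,cv2.COLOR_RGB2HSV),(0,0,100),(179,60,255));k=np.zeros_like(m);k[b[1]:b[3],b[0]:b[2]]=m[b[1]:b[3],b[0]:b[2]]
    k=cv2.morphologyEx(k,2,np.ones((2,2)));c=max(cv2.findContours(k,0,1)[0],key=cv2.contourArea);return c[:,0].astype(float)
print("tub",rect("top",rim("top",t,(215,145,325,230)),.06))
E
```

```text
lid [ 566.3 -158.2  243.9  159.    89.9] [ 565.5 -156.   244.7  160.9   90. ]
gear yellow [483.6 421.8  39.   24.9 -51.3]
gear yellow [478.4 425.8  42.2  22.2 -51.6]
relay [529.1  95.   39.7  26.3   1.8]
relay [533.7  98.   49.3  26.5   2.2]
tub [547.9 160.2 240.2 173.9 -83.9]
```

View pics/c0.png

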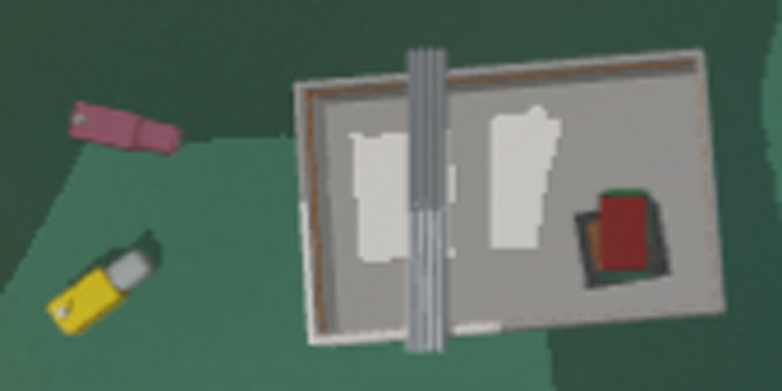

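The crop shows the rim corners at (296,85), (704,50), (724,313) and (310,345). The bar runs from (428,50) to (426,350). The relay lies with its long side along world x at (624,232), and the steel can of the gearmotor points up and right.

Run:
```python
from h import *
q=lambda p:np.array(p,float)/4.6+[159.6,144.6]
c=onz("top",q([(296,85),(704,50),(724,313),(310,345)]),.06);print(np.round(c,3),c.mean(0))
for i in range(4):
    e=c[(i+1)%4]-c[i];print(np.linalg.norm(e),np.degrees(np.arctan2(e[1],e[0])))
b=onz("top",q([(428,50),(426,350)]),.076);print("bar",b,b.mean(0),np.degrees(np.arctan2(*(b[0]-b[1])[1::-1])))
print("relay",onz("top",q([(600,195),(648,195),(648,272),(600,272),(624,190)]),.063))
print("core",onz("top",q([(578,213),(588,287),(668,272)]),.039))
```

```text
[[0.611 0.288 0.06 ]
 [0.637 0.052 0.06 ]
 [0.486 0.036 0.06 ]
 [0.461 0.272 0.06 ]] [0.54880955 0.16189448 0.06      ]
0.237279719893778 -83.60713435427499
0.1525943524110667 -174.05567055486372
0.23737286869241714 95.94787666442441
0.1507515722280582 5.906163410995358
bar [[0.63036374 0.20853837 0.076     ]
 [0.45989482 0.20232323 0.076     ]] [0.54512928 0.2054308  0.076     ] 2.0880246313447652
relay [[0.55121231 0.10881693 0.063     ]
 [0.55192784 0.08133032 0.063     ]
 [0.50779303 0.07993537 0.063     ]
 [0.50707285 0.10731483 0.063     ]
 [0.55444801 0.09516673 0.063     ]]
core [[0.54280028 0.12367158 0.039     ]
 [0.49953775 0.11630348 0.039     ]
 [0.50954276 0.06982733 0.039     ]]
```

```bash
cat >> h.py <<'E'
from scipy.spatial.transform import Rotation as Ro
def tub(x,y,yaw=6.1,c=(.5488,.1619)):
    a=np.radians(yaw); return c[0]+x*np.cos(a)-y*np.sin(a), c[1]+x*np.sin(a)+y*np.cos(a)
def plan(*wps):   # waypoints (x,y,z,yaw) -> rows from present pose, rows needed per leg
    s=r.get_state(); p=s["tcp_pos"]; yaw=s["eef_rot"][2]; R=Ro.from_euler("xyz",[180,0,yaw],degrees=True).as_matrix()
    print("now",round(s["time_s"],2),np.round(p,4),np.round(s["eef_rot"],2),round(s["gripper_width"],4),round(s["gripper_force"],1))
    lp,ly=p,yaw
    for x,y,z,w in wps:
        g=np.array([x,y,z]); t=-((w-yaw+180)%360-180)
        print(np.round(R.T@(g-p)/.25,3),round(t/60,3),"rows",round(max(np.linalg.norm(g-lp)/.0417,abs(w-ly)/7.16),1)); lp,ly=g,w
E
python3 -c "
from h import *
plan((.42,.41,.19,-14),(.545,.205,.14,2),(.545,.205,.057,2))
print(onz('top',[(290,98)],.1))"
```

```text
now 0.1 [0.3042 0.602  0.1953] [ 1.7992e+02 -1.0000e-02 -2.6810e+01] 0.0875 0.0
[0.76  0.477 0.021] -0.213 rows 5.4
[1.576 0.983 0.221] -0.48 rows 5.9
[1.576 0.983 0.553] -0.48 rows 2.0
[[0.77931353 0.11350497 0.1       ]]
```

step_arm(
  plan=[
    [0.8, 0.5, 0.02, -0.25, 40],
    [0.8, 0.5, 0.02, -0.48, 40],
    [0.8, 0.5, 0.02, -0.48, 40],
    [0.8, 0.5, 0.02, -0.48, 40],
    [0.8, 0.5, 0.02, -0.48, 40],
    [0.8, 0.5, 0.02, -0.48, 40],
    [0.8, 0.5, 0.02, -0.48, 40],
  ],
)

```text
time_s: 0.68
tcp_pos: [0.4281, 0.3963, 0.1911]
eef_rot: [179.9, 0.0, 1.8]
contact_force: [-1.1, 0.2, -0.1]
gripper_width: 0.0466
gripper_force: 0.0
```

```bash
python3 -c "
from h import *
plan((.545,.205,.11,2),(.545,.205,.057,2))"
```

```text
now 0.68 [0.4281 0.3963 0.1911] [1.7994e+02 4.0000e-02 1.7900e+00] 0.0466 0.0
[0.444 0.779 0.324] -0.003 rows 5.7
[0.444 0.779 0.536] -0.003 rows 1.3
```

step_arm(
  plan=[
    [0.444, 0.779, 0.3, 0, 40],
    [0.444, 0.779, 0.3, 0, 40],
    [0.444, 0.779, 0.3, 0, 40],
    [0.444, 0.779, 0.3, 0, 40],
    [0.444, 0.779, 0.3, 0, 40],
    [0.444, 0.779, 0.3, 0, 40],
    [0.444, 0.779, 0.4, 0, 40],
    [0.444, 0.779, 0.536, 0, 40],
    [0.444, 0.779, 0.536, 0, 40],
    [0.444, 0.779, 0.536, 0, 40],
  ],
)

```text
time_s: 1.52
tcp_pos: [0.5431, 0.2089, 0.0558]
eef_rot: [179.8, 0.2, 2.0]
contact_force: [0.3, 0.8, 0.6]
gripper_width: 0.0399
gripper_force: 0.0
```

```bash
python3 -c "
from h import *
plan((.545,.205,.057,2),(*tub(.028,0),.13,-84)); snap('top','t1.png'); a=snap('scene','s1.png')
cv2.imwrite('pics/c1.png',cv2.resize(a[150:290,310:460],None,fx=4,fy=4)[:,:,::-1])"
```

```text
now 1.52 [0.5431 0.2089 0.0558] [179.83   0.21   1.99] 0.0399 0.0
[ 0.007  0.016 -0.005] -0.0 rows 0.1
[ 0.128  0.181 -0.297] 1.433 rows 12.0
```

View pics/c1.png

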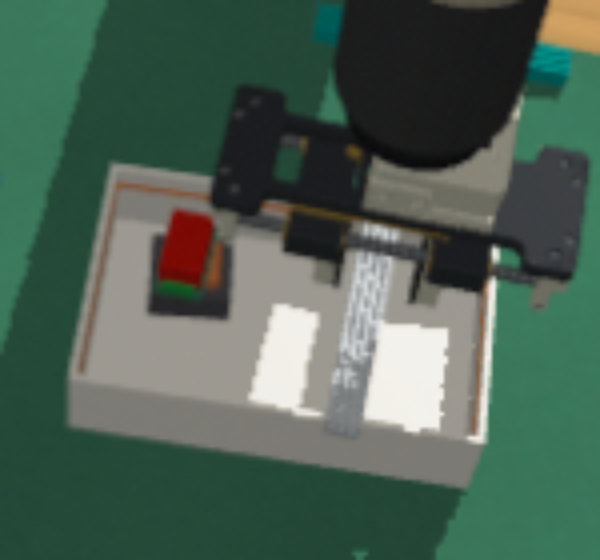

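The fingers straddle the bar at (370,270) in the crop, so I'll close and lift.

step_arm(
  plan=[
    [0, 0.012, -0.005, 0, 10],
    [0, 0.012, -0.005, 0, 10],
    [0, 0.012, -0.005, 0, 10],
    [0, 0.012, -0.005, 0, 10],
    [0, 0.012, -0.005, 0, 10],
    [0, 0.012, -0.005, 0, 10],
    [0, 0.012, -0.1, 0, 10],
    [0, 0.012, -0.22, 0, 10],
    [0, 0.012, -0.3, 0, 10],
    [0, 0.012, -0.3, 0, 10],
  ],
  newtons=25,
)

```text
time_s: 2.45
tcp_pos: [0.5469, 0.2083, 0.137]
eef_rot: [-179.8, -0.4, 2.0]
contact_force: [0.1, 1.0, -0.5]
gripper_width: 0.01
gripper_force: 0.0
```

```bash
python3 -c "
from h import *
x,y=tub(.028,0)
plan((x,y,.13,-55),(x,y,.13,-84))"
```

```text
now 2.45 [0.5469 0.2083 0.137 ] [-179.81   -0.37    2.04] 0.01 0.0
[0.113 0.178 0.028] 0.951 rows 8.0
[0.113 0.178 0.028] 1.434 rows 4.1
```

```bash
python3 -c "
from h import *
a=snap('scene','s2.png')
cv2.imwrite('pics/c2.png',cv2.resize(a[130:290,310:470],None,fx=3.7,fy=3.7)[:,:,::-1])"
```

```text
(no output)
```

View pics/c2.png

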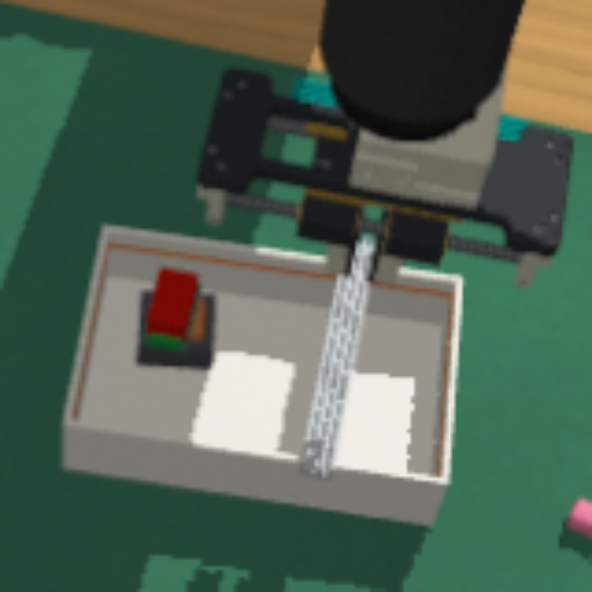

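```bash
python3 -c "
from h import *
t=snap('top','t2.png'); a=cv2.imread('pics/s2.png')[:,:,::-1]
cv2.imwrite('pics/c3.png',np.hstack([cv2.resize(t[145:230,215:325],(0,0),fx=4,fy=4),cv2.resize(a[185:265,380:420],(340*40//80*2,340),interpolation=2)])[:,:,::-1])
s=r.get_state();print(s['contact_force'],s['moment'],s['gripper_width'],s['gripper_force'])"
```

```text
[-0.49328753  0.10351629 -1.03115947] [-0.03532469  0.09200927  0.00959594] 0.009801818045290126 0.0
```

View pics/c3.png

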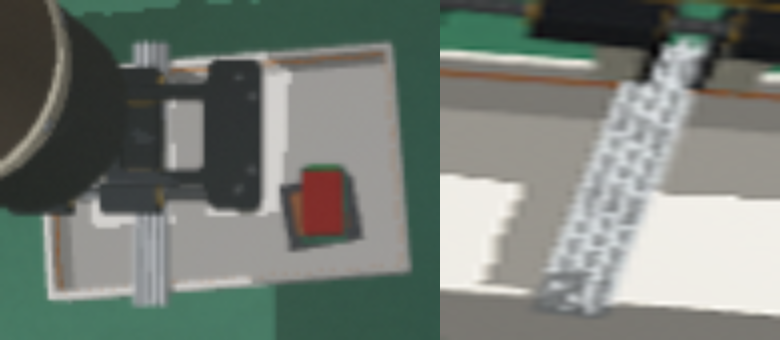

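```bash
cat >> h.py <<'E'
def proj(n,P):
    K,d,T=cam(n); c=np.c_[P,np.ones(len(P))]@T.T; c=c[:,:3]*[1,-1,-1]; return cv2.projectPoints(c,np.zeros(3),np.zeros(3),K,d)[0][:,0]
E
python3 -c "
from h import *
# s1: tips expected, bar ends
P=np.array([(.543,.189,.056),(.543,.229,.056),(.543,.189,.07),(.63,.2085,.076),(.46,.2023,.076),(.545,.205,.076)])
print((proj('scene',P)-[310,150])*4)
# s2: closed fingers
print((proj('scene',np.array([(.547,.203,.137),(.547,.213,.137)]))-[310,130])*3.7)
"
```

```text
[[328.99798079 300.62962272]
 [395.68164992 316.94686314]
 [331.64315578 288.40723967]
 [334.1811361  420.38693526]
 [383.17160083 174.60392717]
 [359.10982577 292.52586003]]
[[340.75181962 294.20499902]
 [357.18431784 298.14982757]]
```

```bash
python3 -c "
from h import *
c=np.array([.5469,.2083,.137])
P=[c+[sx*.039,sy*.0965,h] for h in(.066,.10) for sx in(-1,1) for sy in(-1,1)]
print('top',(proj('top',np.array(P))-[215,145])*4)
print('scene',(proj('scene',np.array(P))-[310,130])*3.7)
"
```

```text
top [[269.08829987 217.81829669]
 [-72.66635192 208.80542141]
 [274.07412987  80.19100019]
 [-64.91422338  71.91895941]
 [261.89303406 213.17223643]
 [-94.40665752 203.79521275]
 [267.16137148  69.69399701]
 [-86.12050381  61.15144227]]
scene [[215.12237579 142.76111871]
 [542.87933286 218.67635078]
 [182.50676757 249.34823799]
 [523.20087692 330.97553799]
 [219.14961292 106.6662611 ]
 [556.09321832 183.84493006]
 [185.81974748 214.73727371]
 [536.5631071  297.90461612]]
```

The bar is still on the rim at the same pixels, so the grasp missed. I'll regrasp about 6 mm lower and read the width before lifting.

step_arm(
  plan=[
    [-0.007, 0.012, 0, 0, 44],
    [-0.007, 0.012, 0, 0, 44],
    [-0.007, 0.012, 0, 0, 44],
    [-0.007, 0.012, 0, 0, 44],
    [-0.007, 0.012, 0.1, 0, 44],
    [-0.007, 0.012, 0.2, 0, 44],
    [-0.007, 0.012, 0.34, 0, 44],
    [-0.007, 0.012, 0.34, 0, 44],
    [-0.007, 0.012, 0.34, 0, 44],
    [-0.007, 0.012, 0.34, 0, 44],
  ],
)

```text
time_s: 3.38
tcp_pos: [0.5435, 0.2042, 0.0483]
eef_rot: [180.0, -0.0, 2.0]
contact_force: [0.4, 0.4, 0.0]
gripper_width: 0.0439
gripper_force: 0.0
```

step_arm(
  plan=[
    [0, 0, 0, 0, 12],
    [0, 0, 0, 0, 12],
    [0, 0, 0, 0, 12],
    [0, 0, 0, 0, 12],
    [0, 0, 0, 0, 12],
    [0, 0, 0, 0, 12],
    [0, 0, 0, 0, 12],
  ],
  newtons=25,
)

```text
time_s: 3.97
tcp_pos: [0.5427, 0.2039, 0.0473]
eef_rot: [-180.0, -0.0, 2.0]
contact_force: [0.6, -0.6, 0.3]
gripper_width: 0.0124
gripper_force: 0.0
```

```bash
python3 -c "
from h import *
a=snap('scene','s3.png'); 
cv2.imwrite('pics/c4.png',cv2.resize(a[190:265,360:440],(0,0),fx=7.5,fy=7.5,interpolation=2)[:,:,::-1])
s=r.get_state();c=s['tcp_pos']
print((proj('scene',np.array([c,c+[0,0,.019],c+[0,0,.066],[.63,.2085,.076],[.46,.2023,.076],c+[.0095,0,0]]))-[360,190])*7.5)"
```

```text
[[285.10384132 288.30180247]
 [292.43220294 257.58403681]
 [311.42292638 177.77883509]
 [251.5896302  488.22550361]
 [343.44675155  27.38236344]
 [278.9142772  313.47018195]]
```

View pics/c4.png

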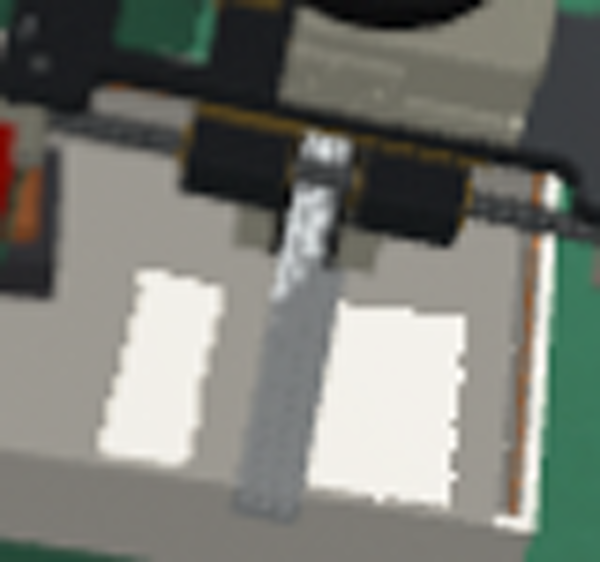

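The bar at (310,250) is between the finger blocks, which look about 20 mm apart. The true gap seems wider than the commanded one, so I'll command fully shut.

step_arm(
  plan=[
    [0, 0, 0, 0, 0],
    [0, 0, 0, 0, 0],
    [0, 0, 0, 0, 0],
    [0, 0, 0, 0, 0],
    [0, 0, 0, 0, 0],
  ],
  newtons=25,
)

```text
time_s: 4.43
tcp_pos: [0.5427, 0.2039, 0.0471]
eef_rot: [180.0, 0.0, 2.0]
contact_force: [0.2, 0.8, 1.1]
gripper_width: 0.0003
gripper_force: 0.0
```

```bash
python3 -c "
from h import *
a=snap('scene','s4.png');t=snap('top','t4.png')
b=lambda n,a,box,f:cv2.resize(a[box[1]:box[3],box[0]:box[2]],(0,0),fx=f,fy=f,interpolation=2)
A=b('',a,(380,195,425,265),8);B=b('',t,(220,140,300,230),5.6)
H=min(A.shape[0],B.shape[0]);cv2.imwrite('pics/c5.png',np.hstack([A[:H],B[:H,:430]])[:,:,::-1])
d=cv2.absdiff(a,cv2.imread('pics/s3.png')[:,:,::-1]).max(2);print(np.argwhere(d>30).min(0),np.argwhere(d>30).max(0),(d>30).sum())"
```

```text
[ 56 251] [355 529] 311
```

View pics/c5.png

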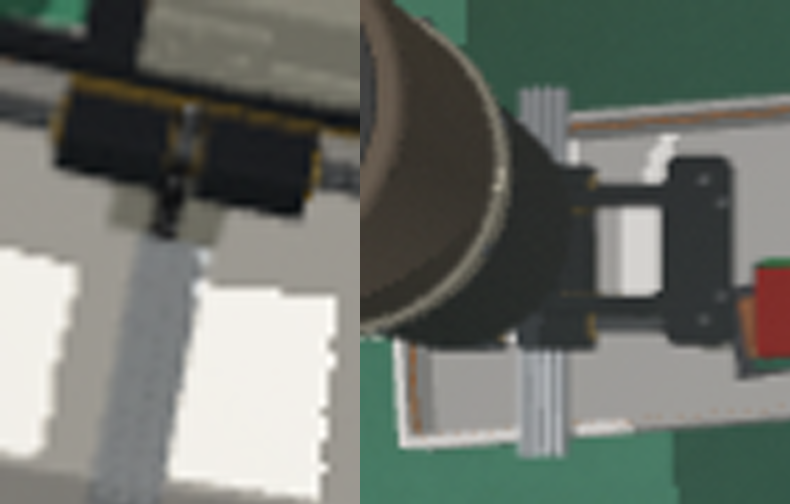

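```bash
python3 -c "
from h import *
q=np.array([(105,228),(65,430),(445,483),(462,275)])/3.7+[310,130]
c=onz('scene',q,.06);print(np.round(c,4),c.mean(0))
for i in range(4):
    e=c[(i+1)%4]-c[i];print(np.linalg.norm(e),np.degrees(np.arctan2(e[1],e[0])))
# two-view triangulation of rim corners
qt=np.array([(724,313),(704,50),(296,85),(310,345)])/4.6+[159.6,144.6]
def tri(u,v):
    c1,d1=ray('top',u);c2,d2=ray('scene',v)
    for a,b in zip(d1,d2):
        s=np.linalg.lstsq(np.c_[a,-b],c2-c1,rcond=None)[0]; p,q=c1+s[0]*a,c2+s[1]*b; print(np.round((p+q)/2,4),'gap',np.round(q-p,4))
tri(qt,q)
print('bar ends'); tri(np.array([(428,50),])/4.6+[159.6,144.6],np.array([(347,408)])/4+[310,150])
print('closed tip', onz('scene',[(402.5,225.5)],.047),onz('scene',[(402.5,225.5)],.078))
"
```

```text
[[0.4889 0.0423 0.06  ]
 [0.6411 0.059  0.06  ]
 [0.6121 0.2912 0.06  ]
 [0.4596 0.2761 0.06  ]] [0.55043639 0.16716737 0.06      ]
0.15314117890898984 6.259208114358705
0.2339366347313676 97.11548754361108
0.15322035235668882 -174.35342809742698
0.23557578887005562 -82.8733430544891
[0.4852 0.0387 0.0535] gap [-0.0014  0.0051  0.0001]
[0.6381 0.055  0.0527] gap [-0.0015  0.0059 -0.0001]
[0.6112 0.29   0.0572] gap [-0.0008  0.0029  0.0007]
[0.4606 0.2742 0.06  ] gap [-0.0011  0.0038  0.001 ]
bar ends
[0.6275 0.2101 0.0866] gap [-0.0019  0.0072  0.0011]
closed tip [[0.53167915 0.21249475 0.047     ]] [[0.55071932 0.21233482 0.078     ]]
```

The shut fingers now occlude the bar near (165,240), so they are above it even though the reported z is 0.047. I'll probe downward gently for contact.

step_arm(
  plan=[
    [0, 0, 0.01, 0, 0],
    [0, 0, 0.02, 0, 0],
    [0, 0, 0.02, 0, 0],
  ],
)

```text
time_s: 4.78
tcp_pos: [0.5432, 0.204, 0.0456]
eef_rot: [180.0, -0.1, 2.1]
contact_force: [-11.6, -2.5, 31.0]
gripper_width: 0.0003
gripper_force: 15.1
```

step_arm(
  plan=[
    [0, 0, 0.01, 0, 0],
    [0, 0, 0.02, 0, 0],
    [0, 0, 0.02, 0, 0],
  ],
)

```text
time_s: 5.03
tcp_pos: [0.5435, 0.204, 0.0452]
eef_rot: [-180.0, -0.2, 2.2]
contact_force: [-27.6, -5.9, 69.4]
gripper_width: 0.0007
gripper_force: 34.9
```

```bash
python3 -c "
from h import *
s=r.get_state();print(s['tcp_pos'],s['contact_force'],s['moment'])"
```

```text
[0.5435071  0.20402337 0.04515015] [-27.63886456  -5.86158551  69.39965789] [-2.05199603 10.37276664  0.03230192]
```

Contact came at reading z≈0.046, with force and moment consistent with the tips on the bar top, which is at 0.076. The true tip height is therefore about 30 mm above the reading. I'll back off, open, go down to reading 0.027 and close.

step_arm(
  plan=[
    [0, 0, -0.08, 0, 0],
    [0, 0, -0.08, 0, 40],
    [0, 0, -0.08, 0, 40],
    [0, 0, -0.08, 0, 40],
    [0, 0, -0.08, 0, 40],
    [0, 0, -0.08, 0, 40],
    [0, 0, -0.08, 0, 40],
    [0, 0, -0.08, 0, 40],
    [0, 0, -0.08, 0, 40],
  ],
)

```text
time_s: 5.78
tcp_pos: [0.5426, 0.2037, 0.0567]
eef_rot: [180.0, 0.0, 2.0]
contact_force: [0.7, 0.2, 0.7]
gripper_width: 0.0394
gripper_force: 0.0
```

```bash
python3 -c "
from h import *
plan((.545,.205,.027,2))
s=r.get_state();print(s['contact_force'])
snap('top','t5.png')"
```

```text
now 5.78 [0.5426 0.2037 0.0567] [1.7997e+02 4.0000e-02 1.9900e+00] 0.0394 0.0
[ 0.01  -0.005  0.119] -0.0 rows 0.7
[0.66778651 0.20351256 0.68135566]
```

step_arm(
  plan=[
    [0.008, 0, 0.03, 0, 40],
    [0.008, 0, 0.06, 0, 40],
    [0.008, 0, 0.09, 0, 40],
    [0.008, 0, 0.12, 0, 40],
    [0.008, 0, 0.12, 0, 40],
  ],
)

```text
time_s: 6.25
tcp_pos: [0.5435, 0.2031, 0.0249]
eef_rot: [179.9, 0.2, 2.0]
contact_force: [0.6, -0.5, -0.4]
gripper_width: 0.0398
gripper_force: 0.0
```

step_arm(
  plan=[
    [0, 0, 0, 0, 0],
    [0, 0, 0, 0, 0],
    [0, 0, 0, 0, 0],
    [0, 0, 0, 0, 0],
    [0, 0, 0, 0, 0],
    [0, 0, 0, 0, 0],
  ],
  newtons=25,
)

```text
time_s: 6.75
tcp_pos: [0.545, 0.2042, 0.0276]
eef_rot: [-180.0, -0.0, 2.0]
contact_force: [-0.4, 0.2, 1.1]
gripper_width: 0.0195
gripper_force: 25.0
```

step_arm(
  plan=[
    [0, 0, -0.1, 0, 0],
    [0, 0, -0.2, 0, 0],
    [0, 0, -0.2, 0.12, 0],
    [0, 0, -0.2, 0.24, 0],
    [0, 0, -0.2, 0.36, 0],
    [0, 0, -0.2, 0.48, 0],
    [0, 0, -0.2, 0.6, 0],
    [0, 0, -0.2, 0.72, 0],
    [0, 0, -0.2, 0.84, 0],
    [0, 0, -0.2, 0.96, 0],
    [0, 0, -0.2, 0.96, 0],
  ],
)

```text
time_s: 7.67
tcp_pos: [0.5445, 0.2038, 0.0771]
eef_rot: [180.0, 0.0, -55.9]
contact_force: [0.1, -0.2, -0.3]
gripper_width: 0.0201
gripper_force: 25.0
```

```bash
python3 -c "
from h import *
x,y=tub(.028,0);plan((x,y,.08,-84),(x,y,-.02,-84))"
```

```text
now 7.67 [0.5445 0.2038 0.0771] [ 1.7998e+02  1.0000e-02 -5.5950e+01] 0.0201 25.0
[ 0.201 -0.02  -0.012] 0.468 rows 3.9
[ 0.201 -0.02   0.388] 0.468 rows 2.4
```

step_arm(
  plan=[
    [0.2, -0.02, 0, 0.12, 0],
    [0.2, -0.02, 0, 0.24, 0],
    [0.2, -0.02, 0, 0.36, 0],
    [0.2, -0.02, 0, 0.468, 0],
    [0.2, -0.02, 0, 0.468, 0],
    [0.2, -0.02, 0, 0.468, 0],
  ],
)

```text
time_s: 8.17
tcp_pos: [0.577, 0.1654, 0.0771]
eef_rot: [180.0, -0.0, -83.3]
contact_force: [0.9, -0.5, -0.2]
gripper_width: 0.0201
gripper_force: 25.0
```

```bash
python3 -c "
from h import *
x,y=tub(.028,0);plan((x,y,-.021,-84));t=snap('top','t6.png')
q=blob(t,(0,0,90),(179,40,255),(215,145,325,230))"
```

```text
now 8.17 [0.577  0.1654 0.0771] [179.99  -0.   -83.33] 0.0201 25.0
[0.002 0.002 0.392] 0.011 rows 2.4
```

step_arm(
  plan=[
    [0, 0, 0.1, 0.011, 0],
    [0, 0, 0.2, 0.011, 0],
    [0, 0, 0.28, 0.011, 0],
    [0, 0, 0.33, 0.011, 0],
    [0, 0, 0.35, 0.011, 0],
    [0, 0, 0.37, 0.011, 0],
    [0, 0, 0.38, 0.011, 0],
    [0, 0, 0.38, 0.011, 0],
  ],
)

```text
time_s: 8.88
tcp_pos: [0.5773, 0.1657, -0.0176]
eef_rot: [-180.0, 0.0, -84.3]
contact_force: [-0.4, 0.1, -0.1]
gripper_width: 0.02
gripper_force: 25.0
```

step_arm(
  plan=[
    [0, 0, 0.01, 0, 0],
    [0, 0, 0.02, 0, 0],
    [0, 0, 0.02, 0, 0],
  ],
)

```text
time_s: 9.13
tcp_pos: [0.5771, 0.1656, -0.0227]
eef_rot: [-180.0, 0.0, -84.3]
contact_force: [0.2, 0.4, -1.6]
gripper_width: 0.02
gripper_force: 25.0
```

step_arm(
  plan=[
    [0, 0, 0, 0, 32],
    [0, 0, 0, 0, 32],
    [0, 0, 0, 0, 32],
    [0, 0, 0, 0, 32],
    [0, 0, -0.16, 0, 32],
    [0, 0, -0.32, 0, 32],
    [0, 0, -0.4, 0, 32],
    [0, 0, -0.4, 0, 32],
    [0, 0, -0.4, 0, 32],
  ],
)

```text
time_s: 9.88
tcp_pos: [0.578, 0.1662, 0.079]
eef_rot: [-179.8, 0.1, -84.3]
contact_force: [-0.5, -0.8, -1.1]
gripper_width: 0.0317
gripper_force: 0.0
```

```bash
python3 -c "
from h import *
plan((.5295,.0945,.09,-58),(.5295,.0945,.09,2))"
```

```text
now 9.88 [0.578  0.1662 0.079 ] [-1.7981e+02  1.0000e-01 -8.4340e+01] 0.0317 0.0
[ 0.266  0.221 -0.044] -0.439 rows 3.7
[ 0.266  0.221 -0.044] -1.439 rows 8.4
```

step_arm(
  plan=[
    [0.266, 0.221, -0.04, -0.12, 44],
    [0.266, 0.221, -0.04, -0.24, 44],
    [0.266, 0.221, -0.04, -0.36, 44],
    [0.266, 0.221, -0.04, -0.48, 44],
    [0.266, 0.221, -0.04, -0.6, 44],
    [0.266, 0.221, -0.04, -0.72, 44],
    [0.266, 0.221, -0.04, -0.84, 44],
    [0.266, 0.221, -0.04, -0.94, 44],
    [0.266, 0.221, -0.04, -0.94, 44],
  ],
)

```text
time_s: 10.63
tcp_pos: [0.5278, 0.0935, 0.0859]
eef_rot: [179.9, 0.1, -27.7]
contact_force: [0.1, -0.7, -0.6]
gripper_width: 0.0439
gripper_force: 0.0
```

```bash
python3 -c "
from h import *
plan((.5295,.0945,.09,2),(.5295,.0945,.0165,2))"
```

```text
now 10.63 [0.5278 0.0935 0.0859] [ 1.799e+02  8.000e-02 -2.767e+01] 0.0439 0.0
[ 0.004 -0.007 -0.016] -0.495 rows 4.1
[ 0.004 -0.007  0.278] -0.495 rows 1.8
```

step_arm(
  plan=[
    [0.004, -0.007, 0, -0.12, 44],
    [0.004, -0.007, 0, -0.24, 44],
    [0.004, -0.007, 0, -0.36, 44],
    [0.004, -0.007, 0, -0.495, 44],
    [0.004, -0.007, 0.08, -0.495, 44],
    [0.004, -0.007, 0.15, -0.495, 44],
    [0.004, -0.007, 0.22, -0.495, 44],
    [0.004, -0.007, 0.25, -0.495, 44],
    [0.004, -0.007, 0.275, -0.495, 44],
    [0.004, -0.007, 0.275, -0.495, 44],
  ],
)

```text
time_s: 11.47
tcp_pos: [0.5295, 0.0945, 0.0171]
eef_rot: [179.9, 0.1, 1.7]
contact_force: [-0.5, -1.1, 0.5]
gripper_width: 0.0438
gripper_force: 0.0
```

step_arm(
  plan=[
    [0, 0, 0, 0, 0],
    [0, 0, 0, 0, 0],
    [0, 0, 0, 0, 0],
    [0, 0, 0, 0, 0],
    [0, 0, 0, 0, 0],
    [0, 0, 0, 0, 0],
  ],
  newtons=15,
)

```text
time_s: 11.97
tcp_pos: [0.5309, 0.0953, 0.0192]
eef_rot: [-180.0, -0.1, 1.8]
contact_force: [-0.4, 0.6, 5.6]
gripper_width: 0.0258
gripper_force: 15.0
```

```bash
python3 -c "
from h import *
x,y=tub(-.033,.026);s=r.get_state()['tcp_pos'];plan((s[0],s[1],.06,2),(x,y,.06,6),(x,y,-.017,6))"
```

```text
now 11.97 [0.5309 0.0953 0.0192] [-1.7997e+02 -8.0000e-02  1.7600e+00] 0.0258 15.0
[ 0.     0.    -0.163] -0.004 rows 1.0
[-0.06  -0.358 -0.163] -0.071 rows 2.2
[-0.06  -0.358  0.145] -0.071 rows 1.8
```

step_arm(
  plan=[
    [0, 0, -0.08, 0, 0],
    [0, 0, -0.163, 0, 0],
    [-0.02, -0.12, -0.163, -0.03, 0],
    [-0.04, -0.24, -0.163, -0.071, 0],
    [-0.06, -0.358, -0.163, -0.071, 0],
    [-0.06, -0.358, -0.163, -0.071, 0],
    [-0.06, -0.358, -0.06, -0.071, 0],
    [-0.06, -0.358, 0.04, -0.071, 0],
    [-0.06, -0.358, 0.09, -0.071, 0],
    [-0.06, -0.358, 0.12, -0.071, 0],
    [-0.06, -0.358, 0.13, -0.071, 0],
    [-0.06, -0.358, 0.13, -0.071, 0],
  ],
)

```text
time_s: 12.97
tcp_pos: [0.5123, 0.1836, -0.0141]
eef_rot: [180.0, 0.1, 6.0]
contact_force: [0.6, 0.7, -0.2]
gripper_width: 0.0255
gripper_force: 15.0
```

```bash
python3 -c "
from h import *
t=snap('top','t7.png');x,y=tub(-.033,.026);plan((x,y,-.016,6)); print(r.get_state()['contact_force'])"
```

```text
now 13.02 [ 0.5128  0.1839 -0.0137] [ 1.80e+02 -1.00e-02  6.02e+00] 0.0259 15.0
[ 0.002 -0.001  0.009] 0.0 rows 0.1
[-0.13508262  0.04040721 -0.38868085]
```

step_arm(
  plan=[
    [0, 0, 0, 0, 40],
    [0, 0, 0, 0, 40],
    [0, 0, 0, 0, 40],
    [0, 0, -0.16, 0, 40],
    [0, 0, -0.32, 0, 40],
    [0, 0, -0.36, 0, 40],
    [0, 0, -0.36, 0, 40],
  ],
)

```text
time_s: 13.6
tcp_pos: [0.5152, 0.1857, 0.0803]
eef_rot: [-179.8, -0.4, 6.1]
contact_force: [-0.4, 0.3, 0.5]
gripper_width: 0.04
gripper_force: 0.0
```

```bash
python3 -c "
from h import *
plan((.4875,.4145,.07,-51.5),(.4875,.4145,-.026,-51.5))"
```

```text
now 13.6 [0.5152 0.1857 0.0803] [-179.78   -0.4     6.05] 0.04 0.0
[-0.014 -0.922  0.041] 0.959 rows 8.0
[-0.014 -0.922  0.425] 0.959 rows 2.3
```

step_arm(
  plan=[
    [-0.01, -0.922, 0.04, 0.12, 48],
    [-0.01, -0.922, 0.04, 0.24, 48],
    [-0.01, -0.922, 0.04, 0.36, 48],
    [-0.01, -0.922, 0.04, 0.48, 48],
    [-0.01, -0.922, 0.04, 0.6, 48],
    [-0.01, -0.922, 0.04, 0.72, 48],
    [-0.01, -0.922, 0.04, 0.84, 48],
    [-0.01, -0.922, 0.04, 0.96, 48],
    [-0.01, -0.922, 0.04, 0.96, 48],
    [-0.01, -0.922, 0.04, 0.96, 48],
  ],
)

```text
time_s: 14.43
tcp_pos: [0.4858, 0.4127, 0.0654]
eef_rot: [180.0, -0.0, -51.4]
contact_force: [0.6, 0.0, 0.7]
gripper_width: 0.0482
gripper_force: 0.0
```

```bash
python3 -c "
from h import *
t=snap('top','t8.png');a=snap('scene','s8.png');plan((.4875,.4145,-.026,-51.5))
A=cv2.resize(a[180:290,310:520],(0,0),fx=2.6,fy=2.6,interpolation=2);B=cv2.resize(t[145:230,165:325],(0,0),fx=3.4,fy=3.4,interpolation=2)
W=max(A.shape[1],B.shape[1]);p=lambda i:np.pad(i,((0,0),(0,W-i.shape[1]),(0,0)));cv2.imwrite('pics/c6.png',np.vstack([p(A),p(B)])[:,:,::-1])"
```

```text
now 14.53 [0.486  0.4126 0.0658] [180.     0.   -51.39] 0.0481 0.0
[-0.002 -0.009  0.367] 0.002 rows 2.2
```

View pics/c6.png

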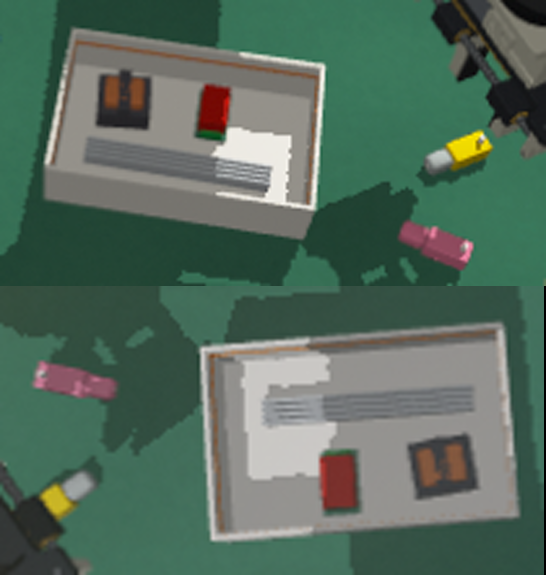

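Both views show the bar (top half (175,165)) and the relay (214,112) lying in the tub beside the transformer. The gearmotor is at (460,150), under the gripper, so I'll descend on it.

step_arm(
  plan=[
    [0, -0.009, 0.1, 0, 48],
    [0, -0.009, 0.2, 0, 48],
    [0, -0.009, 0.28, 0, 48],
    [0, -0.009, 0.33, 0, 48],
    [0, -0.009, 0.355, 0, 48],
    [0, -0.009, 0.365, 0, 48],
    [0, -0.009, 0.365, 0, 48],
  ],
)

```text
time_s: 15.12
tcp_pos: [0.488, 0.4144, -0.0252]
eef_rot: [-180.0, -0.0, -51.5]
contact_force: [-0.9, -0.5, 0.2]
gripper_width: 0.0481
gripper_force: 0.0
```

step_arm(
  plan=[
    [0, 0, 0, 0, 0],
    [0, 0, 0, 0, 0],
    [0, 0, 0, 0, 0],
    [0, 0, 0, 0, 0],
    [0, 0, 0, 0, 0],
    [0, 0, 0, 0, 0],
    [0, 0, 0, 0, 0],
  ],
  newtons=15,
)

```text
time_s: 15.7
tcp_pos: [0.488, 0.4148, -0.0246]
eef_rot: [-179.9, 0.0, -51.6]
contact_force: [-0.5, -0.1, 6.1]
gripper_width: 0.0218
gripper_force: 15.0
```

```bash
python3 -c "
from h import *
x,y=tub(-.03,.079);plan((.4875,.4145,.06,-51.5),(x,y,.06,-84),(x,y,-.018,-84))"
```

```text
now 15.7 [ 0.488   0.4148 -0.0246] [-1.7994e+02  1.0000e-02 -5.1570e+01] 0.0218 15.0
[-0.     0.002 -0.338] -0.001 rows 2.0
[ 0.612  0.371 -0.338] 0.541 rows 4.5
[ 0.612  0.371 -0.026] 0.541 rows 1.9
```

step_arm(
  plan=[
    [0, 0, -0.15, 0, 0],
    [0, 0, -0.34, 0, 0],
    [0, 0, -0.34, 0, 0],
    [0.15, 0.1, -0.34, 0.12, 0],
    [0.3, 0.18, -0.34, 0.24, 0],
    [0.45, 0.27, -0.34, 0.36, 0],
    [0.612, 0.371, -0.34, 0.48, 0],
    [0.612, 0.371, -0.34, 0.541, 0],
    [0.612, 0.371, -0.34, 0.541, 0],
    [0.612, 0.371, -0.34, 0.541, 0],
  ],
)

```text
time_s: 16.53
tcp_pos: [0.5104, 0.236, 0.0598]
eef_rot: [-180.0, 0.0, -84.1]
contact_force: [0.2, 0.1, 0.0]
gripper_width: 0.0219
gripper_force: 15.0
```

```bash
python3 -c "
from h import *
x,y=tub(-.03,.079);plan((x,y,-.017,-84))"
```

```text
now 16.53 [0.5104 0.236  0.0598] [-1.7998e+02  2.0000e-02 -8.4100e+01] 0.0219 15.0
[-0.005 -0.001  0.307] -0.002 rows 1.8
```

step_arm(
  plan=[
    [-0.005, 0, 0.1, 0, 0],
    [-0.005, 0, 0.18, 0, 0],
    [-0.005, 0, 0.24, 0, 0],
    [-0.005, 0, 0.28, 0, 0],
    [-0.005, 0, 0.3, 0, 0],
    [-0.005, 0, 0.305, 0, 0],
    [-0.005, 0, 0.305, 0, 0],
  ],
)

```text
time_s: 17.12
tcp_pos: [0.5101, 0.2386, -0.0166]
eef_rot: [-180.0, -0.0, -84.0]
contact_force: [-0.3, 1.0, 0.8]
gripper_width: 0.0216
gripper_force: 15.0
```

step_arm(
  plan=[
    [0, 0, 0, 0, 32],
    [0, 0, 0, 0, 32],
    [0, 0, 0, 0, 32],
    [0, 0, -0.16, 0, 32],
    [0, 0, -0.32, 0, 32],
    [0, 0, -0.45, 0, 32],
    [0, 0, -0.45, 0, 32],
  ],
)

```text
time_s: 17.7
tcp_pos: [0.5138, 0.2407, 0.1038]
eef_rot: [-179.4, 0.3, -84.0]
contact_force: [1.5, 0.5, 0.4]
gripper_width: 0.032
gripper_force: 0.0
```

```bash
python3 -c "
from h import *
plan((.5655,.03,.1,-90),(.5655,-.1575,.1,-90))"
```

```text
now 17.7 [0.5138 0.2407 0.1038] [-179.41    0.33  -83.96] 0.032 0.0
[ 0.86  -0.117  0.015] 0.101 rows 5.2
[ 1.606 -0.038  0.015] 0.101 rows 4.5
```

step_arm(
  plan=[
    [0.86, -0.11, 0, 0.1, 40],
    [0.86, -0.11, 0, 0.1, 40],
    [0.86, -0.11, 0, 0.1, 40],
    [0.86, -0.11, 0, 0.1, 40],
    [0.86, -0.11, 0, 0.1, 40],
    [0.86, -0.11, 0, 0.1, 40],
    [0.86, -0.11, 0, 0.1, 40],
  ],
)

```text
time_s: 18.28
tcp_pos: [0.56, 0.0243, 0.0963]
eef_rot: [-180.0, 0.0, -90.3]
contact_force: [1.0, 0.5, 0.6]
gripper_width: 0.0403
gripper_force: 0.0
```

```bash
python3 -c "
from h import *
plan((.566,-.1575,.06,-90))
t=snap('top','t9.png')
# gearmotor check + tub refine
print('yellow',rect('top',blob(t,(22,140,120),(34,255,255),(215,145,325,235)),.02))
print('red',rect('top',blob(t,(0,120,60),(8,255,255),(215,145,325,235)),.03))
x=blob(t,(100,120,60),(125,255,255),(330,145,445,225));print(rect('top',x,.016))
"
```

```text
now 18.28 [0.56   0.0243 0.0963] [-1.7997e+02  1.0000e-02 -9.0280e+01] 0.0403 0.0
[ 0.727 -0.028  0.145] -0.005 rows 4.4Traceback (most recent call last):
  File "<string>", line 6, in <module>
    print('yellow',rect('top',blob(t,(22,140,120),(34,255,255),(215,145,325,235)),.02))
                              ~~~~^^^^^^^^^^^^^^^^^^^^^^^^^^^^^^^^^^^^^^^^^^^^^^^
  File "h.py", line 15, in blob
    c=max(cv2.findContours(k,0,1)[0],key=cv2.contourArea); return c[:,0].astype(float)
ValueError: max() iterable argument is empty
```

step_arm(
  plan=[
    [0.727, -0.026, 0, -0.005, 40],
    [0.727, -0.026, 0, -0.005, 40],
    [0.727, -0.026, 0, -0.005, 40],
    [0.727, -0.026, 0, -0.005, 40],
    [0.727, -0.026, 0, -0.005, 40],
    [0.727, -0.026, 0.1, -0.005, 40],
    [0.727, -0.026, 0.1, -0.005, 40],
    [0.727, -0.026, 0.1, -0.005, 40],
  ],
)

```text
time_s: 19.0
tcp_pos: [0.5651, -0.1538, 0.0702]
eef_rot: [179.8, 0.0, -89.7]
contact_force: [-0.1, 0.5, 0.4]
gripper_width: 0.0398
gripper_force: 0.0
```

```bash
python3 -c "
from h import *
plan((.566,-.1575,-.002,-90))
t=snap('top','t10.png');a=snap('scene','s10.png')
A=cv2.resize(a[150:280,190:470],(0,0),fx=2.8,fy=2.8,interpolation=2);B=cv2.resize(t[145:235,200:450],(0,0),fx=2.5,fy=2.5,interpolation=2)
W=max(A.shape[1],B.shape[1]);p=lambda i:np.pad(i,((0,0),(0,W-i.shape[1]),(0,0)));cv2.imwrite('pics/c7.png',np.vstack([p(A),p(B)])[:,:,::-1])
for n,c,b in(('yellow',((22,140,100),(34,255,255)),(215,145,325,235)),('red',((0,120,60),(8,255,255)),(215,145,325,235))):
  try:print(n,rect('top',blob(t,*c,b),.024))
  except Exception as e:print(n,e)
"
```

```text
now 19.0 [ 0.5651 -0.1538  0.0702] [179.84   0.   -89.71] 0.0398 0.0
[ 0.015 -0.004  0.289] 0.005 rows 1.7
yellow [508.  245.   38.7  20.1 -83.3]
red [512.3 182.4  41.2  25.6   7.9]
```

View pics/c7.png

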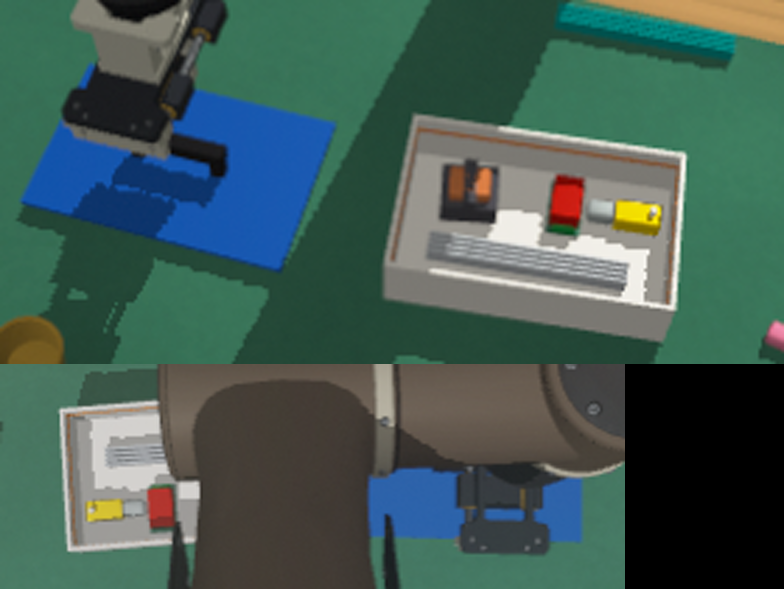

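The final picture shows the bar, relay, gearmotor and transformer all flat in the tub, and the gripper over the lid's handle. Next I'll grip the handle.

step_arm(
  plan=[
    [0.015, -0.003, 0.08, 0, 40],
    [0.015, -0.003, 0.16, 0, 40],
    [0.015, -0.003, 0.22, 0, 40],
    [0.015, -0.003, 0.26, 0, 40],
    [0.015, -0.003, 0.285, 0, 40],
    [0.015, -0.003, 0.29, 0, 40],
    [0.015, -0.003, 0.29, 0, 40],
  ],
)

```text
time_s: 19.68
tcp_pos: [0.5673, -0.1581, -0.0011]
eef_rot: [-180.0, -0.0, -89.7]
contact_force: [-0.2, 0.2, -0.6]
gripper_width: 0.0399
gripper_force: 0.0
```

step_arm(
  plan=[
    [0, 0, 0, 0, 0],
    [0, 0, 0, 0, 0],
    [0, 0, 0, 0, 0],
    [0, 0, 0, 0, 0],
    [0, 0, 0, 0, 0],
    [0, 0, 0, 0, 0],
    [0, 0, 0, 0, 0],
  ],
  newtons=50,
)

```text
time_s: 20.27
tcp_pos: [0.5671, -0.1585, -0.0011]
eef_rot: [-180.0, -0.0, -89.7]
contact_force: [-0.4, 0.9, 6.4]
gripper_width: 0.0156
gripper_force: 50.0
```

Run:
```python
from h import *
print(r.get_state()['tcp_pos'],r.get_state()['contact_force'])
t=cv2.imread('pics/t8.png'); g=cv2.cvtColor(t,7).astype(float)
# tub outer rim edges (top, t8): sample along normals in tub frame at z=.06, gradient to mat
def edge(ax,sgn,im,cam_='top'):
    out=[]
    for u in np.linspace(-.8,.8,41):
        d=np.arange(-.008,.0081,.0004)
        if ax==0: P=[(*tub(sgn*.076+k,u*.119),.06) for k in d]
        else: P=[(*tub(u*.076,sgn*.119+k),.06) for k in d]
        q=proj(cam_,np.array(P)).astype(np.float32)
        v=cv2.remap(im.astype(np.float32),q[:,:1],q[:,1:],1)[:,0]; gr=np.gradient(cv2.GaussianBlur(v.reshape(-1,1),(1,5),0)[:,0])*-sgn
        out.append(d[np.argmax(gr)])
    k=np.array(out); f=np.polyfit(np.linspace(-.8,.8,41)[abs(k-np.median(k))<.002],k[abs(k-np.median(k))<.002],1); return np.round([np.median(k)*1000,f[0]*1000],2)
sat=cv2.cvtColor(t,cv2.COLOR_BGR2HSV)[:,:,1].astype(float)
for ax in(0,1):
  for s in(1,-1): print('top',ax,s,edge(ax,s,255-sat))
sc=cv2.imread('pics/s10.png'); ss=cv2.cvtColor(sc,cv2.COLOR_BGR2HSV)[:,:,1].astype(float)
for ax,s in((0,-1),(1,1),(1,-1)): print('scene',ax,s,edge(ax,s,255-ss,'scene'))
```

```text
[ 0.56713144 -0.15848267 -0.00106742] [-0.38495703  0.85251324  6.42344397]
top 0 1 [-6.8   0.07]
top 0 -1 [-1.6  -0.27]
top 1 1 [ 2.4  -0.13]
top 1 -1 [-0.8   0.01]
scene 0 -1 [-1.2  -0.01]
scene 1 1 [ 4.   -0.07]
scene 1 -1 [2.   0.32]
```

```bash
python3 -c "
from h import *
plan((.567,-.1585,.095,-89.7),(.56,0,.095,-87),(.549,.163,.095,-83.6),(.549,.163,.052,-83.6))"
```

```text
now 20.27 [ 0.5671 -0.1585 -0.0011] [-179.96   -0.    -89.74] 0.0156 50.0
[ 0.     0.001 -0.384] -0.001 rows 2.3
[-0.634  0.026 -0.384] -0.046 rows 3.8
[-1.286  0.067 -0.384] -0.102 rows 3.9
[-1.286  0.067 -0.212] -0.102 rows 1.0
```

Moving at a gentle speed so the lid doesn't swing.

step_arm(
  plan=[
    [0, 0, -0.1, 0, 0],
    [0, 0, -0.2, 0, 0],
    [0, 0, -0.3, 0, 0],
    [0, 0, -0.384, 0, 0],
    [-0.08, 0, -0.384, -0.02, 0],
    [-0.16, 0, -0.384, -0.04, 0],
    [-0.26, 0.01, -0.384, -0.06, 0],
    [-0.36, 0.02, -0.384, -0.08, 0],
    [-0.46, 0.03, -0.384, -0.1, 0],
    [-0.56, 0.04, -0.384, -0.102, 0],
    [-0.64, 0.04, -0.384, -0.102, 0],
    [-0.7, 0.04, -0.384, -0.102, 0],
  ],
)

```text
time_s: 21.27
tcp_pos: [0.5554, 0.0181, 0.0941]
eef_rot: [180.0, 0.0, -83.6]
contact_force: [-0.1, -0.2, -1.9]
gripper_width: 0.0151
gripper_force: 50.0
```

```bash
python3 -c "
from h import *
plan((.549,.163,.095,-83.6))"
```

```text
now 21.27 [0.5554 0.0181 0.0941] [ 1.7997e+02  1.0000e-02 -8.3580e+01] 0.0151 50.0
[-0.579 -0.039 -0.004] 0.0 rows 3.5
```

step_arm(
  plan=[
    [-0.08, 0, 0, 0, 0],
    [-0.17, -0.01, 0, 0, 0],
    [-0.27, -0.02, 0, 0, 0],
    [-0.37, -0.025, 0, 0, 0],
    [-0.46, -0.03, 0, 0, 0],
    [-0.53, -0.039, 0, 0, 0],
    [-0.579, -0.039, 0, 0, 0],
    [-0.579, -0.039, 0, 0, 0],
    [-0.579, -0.039, 0, 0, 0],
  ],
)

```text
time_s: 22.02
tcp_pos: [0.5491, 0.1616, 0.094]
eef_rot: [179.9, -0.0, -83.6]
contact_force: [0.0, -0.6, -1.5]
gripper_width: 0.0156
gripper_force: 50.0
```

```bash
python3 -c "
from h import *
plan((.549,.163,.065,-83.6))
a=snap('scene','s11.png')
z=r.get_state()['tcp_pos'][2]+.0011+.016
m=cv2.inRange(cv2.cvtColor(a,cv2.COLOR_RGB2HSV),(100,120,40),(125,255,255));k=np.zeros_like(m);k[130:280,280:470]=m[130:280,280:470]
p=np.argwhere(k)[:,::-1].astype(float);print(len(p),rect('scene',p,z))"
```

```text
now 22.02 [0.5491 0.1616 0.094 ] [ 1.7995e+02 -2.0000e-02 -8.3570e+01] 0.0156 50.0
[-0.006 -0.     0.116] 0.001 rows 0.7
4810 [547.  163.9 244.7 161.  -83.7]
```

The lid sits within about 1 mm of the tub's centre, so I'll lower it with force checks.

step_arm(
  plan=[
    [-0.005, 0, 0.04, 0, 0],
    [-0.005, 0, 0.08, 0, 0],
    [-0.005, 0, 0.12, 0, 0],
    [-0.005, 0, 0.14, 0, 0],
    [-0.005, 0, 0.15, 0, 0],
    [-0.005, 0, 0.16, 0, 0],
    [-0.005, 0, 0.16, 0, 0],
  ],
)

```text
time_s: 22.65
tcp_pos: [0.5493, 0.1625, 0.0538]
eef_rot: [180.0, -0.0, -83.6]
contact_force: [0.1, -0.7, -1.1]
gripper_width: 0.0155
gripper_force: 50.0
```

step_arm(
  plan=[
    [0, 0, 0.008, 0, 0],
    [0, 0, 0.016, 0, 0],
    [0, 0, 0.02, 0, 0],
    [0, 0, 0.02, 0, 0],
  ],
)

```text
time_s: 22.98
tcp_pos: [0.5494, 0.1627, 0.0493]
eef_rot: [180.0, 0.0, -83.6]
contact_force: [0.5, 0.1, -1.5]
gripper_width: 0.0155
gripper_force: 50.0
```

step_arm(
  plan=[
    [0, 0, 0.006, 0, 0],
    [0, 0, 0.012, 0, 0],
    [0, 0, 0.012, 0, 0],
  ],
)

```text
time_s: 23.23
tcp_pos: [0.5497, 0.1628, 0.0469]
eef_rot: [-180.0, 0.0, -83.6]
contact_force: [-3.1, 0.1, 2.9]
gripper_width: 0.0156
gripper_force: 50.0
```

Contact came at the expected home height. I'll release and retract.

step_arm(
  plan=[
    [0, 0, 0, 0, 50],
    [0, 0, 0, 0, 50],
    [0, 0, 0, 0, 50],
    [0, 0, 0, 0, 50],
    [0, 0, 0, 0, 50],
    [0, 0, -0.15, 0, 50],
    [0, 0, -0.3, 0, 50],
    [0, 0, -0.45, 0, 50],
    [0, 0, -0.45, 0, 50],
    [0, 0, -0.45, 0, 50],
  ],
)

```text
time_s: 24.07
tcp_pos: [0.5509, 0.1636, 0.1617]
eef_rot: [-179.7, 0.1, -83.6]
contact_force: [-0.3, 0.7, -1.1]
gripper_width: 0.0499
gripper_force: 0.0
```

```bash
python3 -c "
from h import *
a=snap('scene','s12.png');s=r.get_state();print(s['tcp_pos'],s['contact_force'])
m=cv2.inRange(cv2.cvtColor(a,cv2.COLOR_RGB2HSV),(100,120,40),(125,255,255));k=np.zeros_like(m);k[130:280,280:470]=m[130:280,280:470]
p=np.argwhere(k)[:,::-1].astype(float);print(len(p))
for z in(.064,.07):print(rect('scene',p,z))"
```

```text
[0.54966798 0.16297167 0.15972164] [ 0.26060736 -0.41166503 -0.25653649]
5196
[547.2 165.1 244.7 160.9 -83.8]
[550.9 165.4 243.2 159.9 -83.8]
```

```bash
python3 -c "
from plant import workorder
print(workorder.close_job())"
```

```text
the job is handed in; nothing more can be done
None
```

The job is handed in at about 24 s of the 72 s allowed; by my measurements all four parts lie flat in the tub and the lid is home, level and released, but `close_job()` returned no verdict, so I can't confirm a pass.

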